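# Tilt the well plate to the set mark on a spring-backed tilt stand

### The arm

A 6-joint arm with a two-finger parallel gripper is mounted at the origin on the work surface. World frame = base frame: x ahead of the robot, y to its left, z up, the work surface at z = 0. Lengths are in m, angles in rad, forces in N, time in s.
With the tool pointing down it reaches from about 0.25 to 0.725 m from the base axis. Payload 4 kg.
Tool frame: the origin (TCP) lies at the very end of the fingers, on their centre line; the grasp point (between the pads) lies 19 mm behind it; z points along the fingers, y is the line along which they close (so a half turn about z gives the same grasp; the last joint's range is limited). The gripper opens to 85 mm and grips with 20 to 120 N. Pads are 22 mm wide; open, the fingers measure 114 mm over their backs; the gripper's body (76 mm by 85 mm) begins 54 mm behind the grasp point. The pads swing forward as they close: fully open they stand 13 mm farther back than shut.
Start: joints at [-1.345, 0.241, 0.005, 1.335, 0, 1.571], TCP at [0.112, -0.487, 0.206] pointing down, gripper open.
Joint ranges: [-2.72, 2.72], [-1.05, 1.87], [-1.09, 1.28], [-1.99, 2.15], [-1.42, 1.44], [-3.14, 3.14]. Speed limits (rad/s): [2.79, 2.79, 3.14, 3.14, 3.14, 3.14].

### API

Orientations are given as a unit quaternion [x, y, z, w].
In Python, from workcell import bot, vision, workorder gives the robot as it stands.
- The arm moves only by the shell command python3 -m creep 'ROWS' [OPENING]. ROWS is JSON, a list of rows, each a list of 2 entries, a list of its own where there are three numbers: the shift along the tool's x, y, z in mm, then the turn, a rotation vector about the tool's x, y, z in rad. In form: [[[dx, dy, dz], [wx, wy, wz]], ...]. A call has 1 to 12 rows; each row shifts and turns the commanded pose from where the row before left it, along the tool's axes as they then stand; what a row does not reach is not made up. A row lasts 1/8 s, in which the tool goes at most 62.5 mm and 10.7 degrees, less where a joint would pass 70% of its speed; a pose out of reach is approached as far as the arm can. A call is refused whole if a number of a shift passes 62.5 or a number of a turn 0.188, either way. A call with a gripper value outside its range is refused whole. OPENING is the finger opening in mm, from 0 to 85.4, set as the call begins (- or left out, the last holds). The fingers move at their own pace and stop on an object; the grip force is fixed at half the most. Time passes only in rows, so rows that do not move let the fingers close. It gives the time, the measured TCP pose, the force, the opening and the grip force at its end, in the units of the state.
- bot.get_obs(): the state, without advancing time (a new reading comes with each control period).
- vision.camera(name): name is "scene" or "top"; returns a dict with "image" (480x640x3 uint8, blue, green, red), "z_map" (480x640 float32, m along the optical axis (not along the pixel's ray), 0 where there is no reading), "K" (3x3 intrinsics, pixels), "rvec" (rotation vector, rad) and "tvec" (3), from world to camera coordinates, as OpenCV has them. Camera axes: x right, y down, z forward; pixel columns grow to the right and rows downward; lengths in m; the calibration is good to about 2 mm. A picture is of the moment at which its call begins.
- workorder.job_done(): hands the job in; it is judged then, once.
Trained networks look in a picture, given as the dict that the camera call returned (one of the last four; its "shot" number tells which), for a name from the list of things; names that differ only in an ending like _2 or _b are one class to them, and where a whole thing is asked for, a point or a joint stands for the part that bears it (a point fixed in the world has none). Each returns a list of dicts, best first, with "score" (0 to 1); they miss things now and then, are a little off and sometimes report something else, mostly with a low value. They report only what shows in the picture. A call takes as long as a camera call.
- vision.spot_in(picture, query): "position" ([column, row] in pixels, amid what is visible of it).
- vision.place_of(picture, query): "position" ([column, row] in pixels: a listed point, or the origin of a listed thing).
The state is a dict: "clock": time; "joint_pos": joint angles; "joint_vel": joint speeds; "tau": joint torques, N m; "eef_pos": TCP position; "tool_rot": TCP orientation; "ft_force": force on the tool from outside, world axes, zero at the start; "ft_torque": the same for the moment, N m; "grip_width": finger opening in m; "grasp_force": force on a finger pad.
Only numpy, scipy, OpenCV 4.12 (cv2) and the standard library are available. Lean on these libraries where they do the work, as an engineer would, in place of code of your own. Each camera call takes 0.05 s, during which the arm holds its last target. There are 200 camera calls.

### The job

Check the tilt stand's setting with the empty well plate on it: with the fingertips, press down the blue pad at the corner of the spring-backed tilt stand until the black dial needle stands over the red rider, without running past it, keep it there for two seconds, then let go so that the platform springs back level. Do not touch the well plate, leave the rider where it is set, and pick up or knock nothing on the bench.

Things in the scene. Friction and masses are not known exactly. Their poses are not given: they have to be found in the camera images.
- stand: the bench-top tilt stand: a grey base slab 155 x 350 mm, 14 mm thick, fixed to the bench, carrying an aluminium tilt platform and, at its -y end, a dial box 72 mm tall. Origin on the bench under the middle of the platform; its +y runs along the slab from the dial box to the platform, +z up
- platform: the tilting aluminium platform, 110 x 150 mm and 6 mm thick (its top 68 mm above the bench at rest), with the blue pad on one corner. Spring-backed: a hidden hinge lets the pad's corner go down and a spring brings it back up to level. Origin on the hinge, 62 mm above the bench; axes parallel to the stand's at rest. Pressing at the pad takes about 2 N to start and 6 to 8 N at a tilt of 0.3 rad, its hard stop
- pad (a point): centre of the top face of the round blue press pad, 42 mm across, 90 mm above the bench at rest, standing 22 mm above the platform beside the well plate. It lies 150 mm (horizontally) from the hinge line, so it sinks about 15 mm per 0.1 rad of tilt (at the hard stop about 45 mm); the line from the platform's origin to the pad is square to the hinge. Free space all round the pad above 60 mm, other than the well plate
- needle (a joint): angle of the black dial needle, rad: 0 at rest with the platform level, growing clockwise seen from above as the pad is pressed. Geared to the platform: 5 x its tilt in rad, so about 1 rad of needle per 30 mm of pad travel; 1.5 at the hard stop
- rider (a joint): angle of the red rider on the dial, rad, same zero and direction as the needle; set somewhere between 0.5 and 1.1 and stays put by friction. The needle stands over the rider's middle when both angles are equal
- needle_tip (a point): a point on the top of the black needle (4 mm wide) at its tip, 70 mm from the dial's pivot, 87 mm above the bench; the needle sweeps flat over the white dial face
- rider_mark (a point): the middle of the red rider, a block 16 mm wide along the needle's sweep (26 mm along the needle), 7 mm tall, on the white dial face under the needle's path, 70 mm from the pivot; this point lies 4.5 mm above its top, at needle height. x points outwards from the dial's pivot, y to the side from which the needle comes
- wellplate: white 24-well plate, 85 x 127 x 14.5 mm, empty (its wells dark grey), about 70 g, loose, lying between low lips on the tilt platform; origin under its centre. It stays on the platform and is not to be touched
- tipbox: blue pipette-tip box with a red insert and an open clear lid, 85 x 120 mm, 100 mm tall, loose bystander; origin under its centre
- beaker: open white plastic beaker, 104 mm wide, 125 mm tall, loose bystander; origin under its centre
- tuberack: blue tube rack with capped tubes, 80 x 160 mm, 70 mm tall, loose bystander; origin under its centre
- spray: white spray bottle, 72 mm wide, 201 mm tall, loose bystander; origin under its centre
- vial: small amber vial with a green cap, 28 mm wide, 50 mm tall, loose bystander beside the stand's pad end; origin under its centre
- marker: white marker pen with a green cap, 135 mm long and 13 mm thick, lying on the bench on the robot's side of the stand, along the slab; origin under its middle
- jar: glass jar with an orange cap, 60 mm wide, 90 mm tall, loose bystander beyond the stand; origin under its centre

How it is judged:
By the outcome, as a careful person would: the job done as asked, in the order asked, and still so for the second after the job is handed in, with the robot touching nothing.
It also fails if it takes over 32 s, if anything falls off the work surface, if the arm or the gripper's body presses on something with over 40 N, if the wrist force passes 120 N, or if a joint passes its speed limit or range.

## Working session

There is one attempt and no reset: what is moved stays moved. The work goes in short steps, Python scripts to look and compute and a shell command to move; the robot and the scene stay as the last step left them, time stands still between calls to the robot, and variables do not carry over. Pictures are saved under pics/ and viewed, at most 10 in all, crops included, and the job is handed in when it is done.

```bash
mkdir -p pics; cat > h.py <<'E'
import numpy as np, cv2
from workcell import bot, vision, workorder
def ray(c,p,z):
    R=cv2.Rodrigues(np.array(c["rvec"],float))[0]; t=np.array(c["tvec"],float).ravel()
    K=np.array(c["K"],float); d=R.T@np.linalg.inv(K)@np.array([p[0],p[1],1.]); o=-R.T@t
    return o+d*(z-o[2])/d[2]
E
python3 - <<'E'
from h import *
np.set_printoptions(precision=4,suppress=True)
o=bot.get_obs(); print(o["clock"],o["eef_pos"],o["tool_rot"])
Z=dict(pad=.09,needle_tip=.087,rider_mark=.087,stand=0,platform=.062,wellplate=.068,beaker=0,spray=0,jar=0,vial=0,tipbox=0,tuberack=0,marker=0)
for n in ("top","scene"):
    c=vision.camera(n); cv2.imwrite(f"pics/{n}1.png",c["image"])
    for q in Z:
        if n=="scene" and q not in("pad","needle_tip","rider_mark","stand","platform"): continue
        for r in vision.place_of(c,q)[:1]: print(n,q,round(r["score"],2),r["position"],ray(c,r["position"],Z[q]))
E
```

```text
0.0 [ 0.1118 -0.4866  0.2054] [ 0.9936  0.1127 -0.0001 -0.001 ]
top pad 0.94 [270.8, 250.0] [0.5272 0.1017 0.09  ]
top needle_tip 0.45 [364.3, 239.5] [ 0.5519 -0.1123  0.087 ]
top rider_mark 0.48 [390.8, 235.5] [ 0.5612 -0.1729  0.087 ]
top stand 0.81 [319.9, 237.9] [ 0.5666 -0.0084  0.    ]
top platform 0.9 [328.5, 226.1] [ 0.5868 -0.0301  0.062 ]
top wellplate 0.95 [316.9, 230.7] [ 0.575 -0.003  0.068]
top beaker 0.82 [178.5, 199.8] [0.6635 0.3493 0.    ]
top spray 0.56 [478.8, 196.6] [ 0.6704 -0.4034  0.    ]
top jar 0.6 [349.5, 198.0] [ 0.6674 -0.0822  0.    ]
top vial 0.64 [253.1, 202.9] [0.6553 0.1599 0.    ]
top tipbox 0.59 [171.2, 263.0] [0.5036 0.3609 0.    ]
top tuberack 0.89 [489.9, 275.8] [ 0.4739 -0.4226  0.    ]
top marker 0.51 [337.5, 296.4] [ 0.4228 -0.0519  0.    ]
scene pad 0.59 [381.9, 222.1] [0.5255 0.1054 0.09  ]
scene needle_tip 0.42 [275.3, 221.6] [ 0.5482 -0.1227  0.087 ]
scene rider_mark 0.65 [254.2, 223.1] [ 0.5581 -0.167   0.087 ]
scene stand 0.9 [330.1, 259.4] [ 0.5672 -0.0003 -0.    ]
scene platform 0.75 [315.6, 244.1] [ 0.5804 -0.0313  0.062 ]
```

View pics/top1.png

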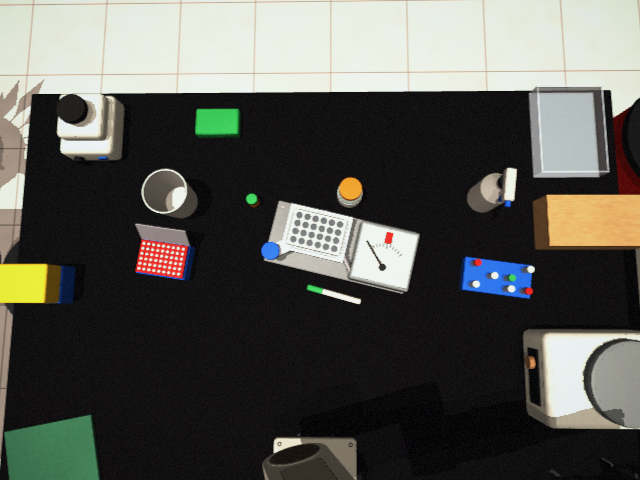

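```bash
python3 - <<'E'
import cv2
a=cv2.imread("pics/top1.png")[190:310,230:450]; a=cv2.resize(a,None,fx=3.6,fy=3.6,interpolation=cv2.INTER_CUBIC)
cv2.imwrite("pics/crop1.png",a)
E
```

```text
(no output)
```

View pics/crop1.png

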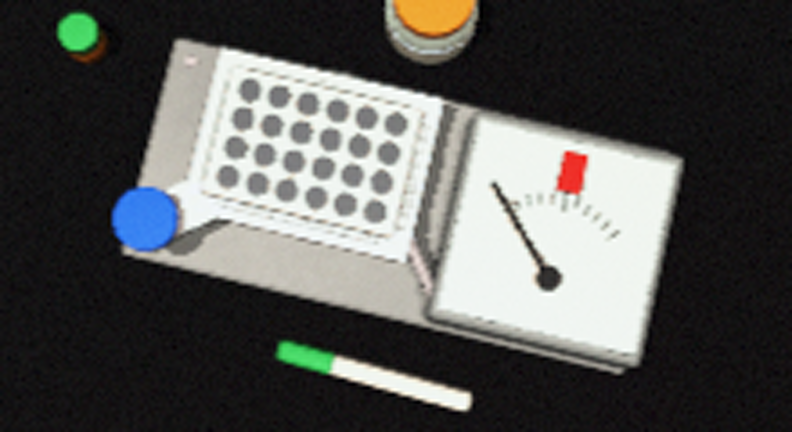

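View pics/scene1.png

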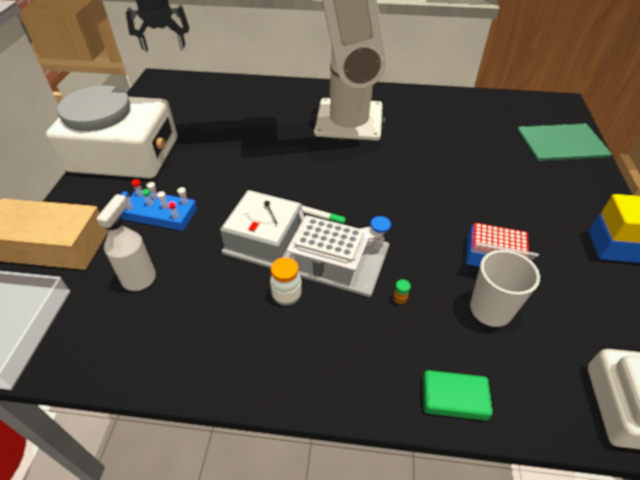

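The top view shows the blue pad at (270,250), needle tip at (367,241), dial pivot at (382,267) and rider at (389,238). The network results agree with this. The route at z≈0.2 is clear, since the tube rack and spray bottle are well outside it.

```bash
python3 -m creep '[[[44.6,-40.4,0],[0,0,0]],[[44.6,-40.4,0],[0,0,0]],[[44.6,-40.4,0],[0,0,0]],[[44.6,-40.4,0],[0,0,0]],[[44.6,-40.4,0],[0,0,0]],[[44.6,-40.4,0],[0,0,0]],[[44.6,-40.4,0],[0,0,0]],[[44.6,-40.4,0],[0,0,0]],[[44.6,-40.4,0],[0,0,0]],[[44.6,-40.4,0],[0,0,0]],[[44.6,-40.4,0],[0,0,0]],[[44.6,-40.4,0],[0,0,0]]]' 0
cat >> h.py <<'E'
def dial(c,save=None):
    im=c["image"].astype(int); b,g,r=im[...,0],im[...,1],im[...,2]
    def px(p): # world->pixel
        return cv2.projectPoints(np.array([p],float),np.array(c["rvec"],float),np.array(c["tvec"],float),np.array(c["K"],float),None)[0].ravel()
    roi=np.zeros(b.shape,bool); roi[228:285,356:412]=1
    v,u=np.nonzero(roi&(r>150)&(g<90)&(b<90))
    rid=ray(c,(u.mean(),v.mean()),.0825)[:2]
    hub=ray(c,(382.2,267.2),.087)[:2]
    gray=im.mean(2)
    # needle: darkest radial line over radius 20..66mm (skip tick band weighting by full-line mean)
    best=[]
    up=cv2.remap(gray.astype(np.float32),*[np.zeros((1,1),np.float32)]*2,cv2.INTER_LINEAR) if 0 else gray.astype(np.float32)
    A=np.arange(-1.0,2.6,.005); ra=np.r_[np.arange(.014,.045,.001)]
    rider=np.arctan2(*(rid-hub)[::-1])
    prof=[]
    for a in A:
        d=np.array([np.cos(rider+a),np.sin(rider+a)])
        P=np.c_[hub+ra[:,None]*d,np.full(len(ra),.087)]
        q=cv2.projectPoints(P,np.array(c["rvec"],float),np.array(c["tvec"],float),np.array(c["K"],float),None)[0].reshape(-1,2).astype(np.float32)
        prof.append(cv2.remap(up,q[:,0][:,None],q[:,1][:,None],cv2.INTER_LINEAR).mean())
    prof=np.array(prof); w=np.clip(np.median(prof)-prof,0,None)
    i=w.argmax(); s=slice(max(i-30,0),i+31); ww=np.clip(w[s]-.3*w[i],0,None)
    return (A[s]*ww).sum()/ww.sum(), np.linalg.norm(rid-hub), hub, rid, w[i]
E
python3 - <<'E'
from h import *
o=bot.get_obs(); print(o["clock"],o["eef_pos"],o["tool_rot"],o["ft_force"])
c=vision.camera("top"); cv2.imwrite("pics/top2.png",c["image"]); print(dial(c))
E
```

```text
clock: 2.5
eef_pos: [0.526, 0.1069, 0.2064]
tool_rot: [0.994, 0.113, 0.0, 0.0]
ft_force: [2.1, 0.3, 0.2]
grip_width: 0.0002
grasp_force: 0.0
2.5 [0.52603363 0.10688496 0.20642514] [9.93610902e-01 1.12859430e-01 3.23928625e-04 1.41096196e-04] [2.11828094 0.26384844 0.1684424 ]
(np.float64(0.7403419197305658), np.float64(0.07049338252271843), array([ 0.48852626, -0.15232722]), array([ 0.55725721, -0.16799163]), np.float32(164.30042))
```

```bash
python3 - <<'E'
import cv2
a=cv2.imread("pics/top2.png")[190:310,230:450]; a=cv2.resize(a,None,fx=3.6,fy=3.6,interpolation=cv2.INTER_CUBIC)
cv2.imwrite("pics/crop2.png",a)
E
```

```text
(no output)
```

View pics/crop2.png

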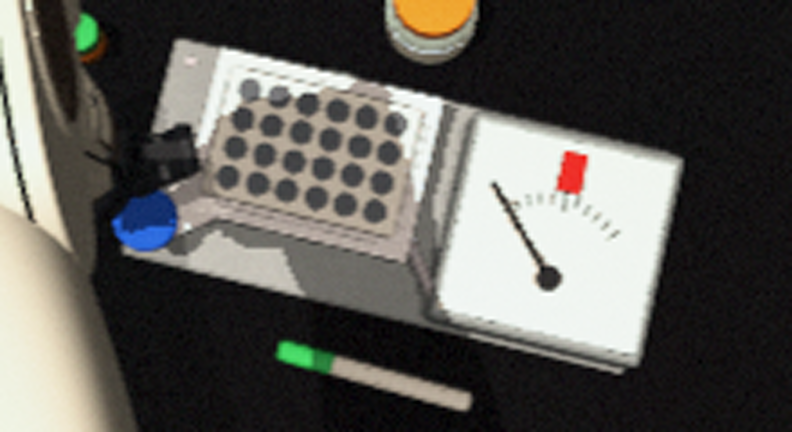

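The fingertips are over the pad, and the dial is unobstructed at (382,267). The needle has 0.74 rad to go, about 22 mm of press. I'll descend and press about two thirds of the way.

```bash
python3 -m creep '[[[0,0,30],[0,0,0]],[[0,0,40],[0,0,0]],[[0,0,26],[0,0,0]],[[0,0,10],[0,0,0]],[[0,0,4],[0,0,0]],[[0,0,4],[0,0,0]],[[0,0,4],[0,0,0]],[[0,0,4],[0,0,0]],[[0,0,4],[0,0,0]],[[0,0,4],[0,0,0]],[[0,0,0],[0,0,0]],[[0,0,0],[0,0,0]]]'
cat > look.py <<'E'
import sys; from h import *
o=bot.get_obs(); c=vision.camera("top"); cv2.imwrite(f"pics/top{sys.argv[1]}.png",c["image"])
a=cv2.resize(c["image"][190:310,230:450],None,fx=3.6,fy=3.6,interpolation=cv2.INTER_CUBIC); cv2.imwrite(f"pics/crop{sys.argv[1]}.png",a)
print(o["clock"],o["eef_pos"],o["ft_force"],dial(c)[::4])
E
python3 look.py 3
```

```text
clock: 4.05
eef_pos: [0.5251, 0.105, 0.0764]
tool_rot: [0.994, 0.113, 0.0, -0.0]
ft_force: [-0.0, -0.5, -0.4]
grip_width: 0.0
grasp_force: 0.0
4.05 [0.52510306 0.10502358 0.07635129] [-0.00896311 -0.47255885 -0.44290905] (np.float64(0.7403738281527917), np.float32(164.0647))
```

View pics/crop3.png

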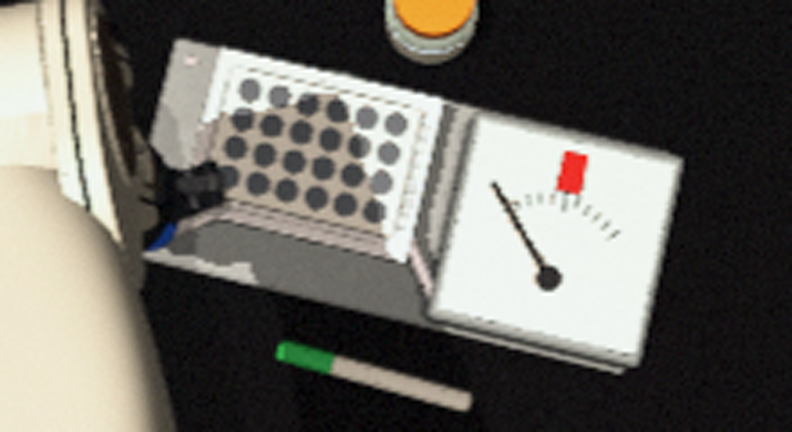

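The needle hasn't moved and there is no force at z=0.076, so I'll check with the scene camera.

```bash
python3 - <<'E'
from h import *
c=vision.camera("scene"); a=c["image"][170:300,300:460]
cv2.imwrite("pics/sc3.png",cv2.resize(a,None,fx=4.6,fy=4.6,interpolation=cv2.INTER_CUBIC))
for r in vision.place_of(c,"pad")[:2]: print(r["score"],r["position"],ray(c,r["position"],.09))
o=bot.get_obs();p=cv2.projectPoints(np.array([o["eef_pos"],[.5255,.1054,.09]],float),np.array(c["rvec"]),np.array(c["tvec"]),np.array(c["K"]),None)[0].reshape(-1,2);print(p,(p-[300,170])*4.6, [c["z_map"][int(v),int(u)] for u,v in p])
E
```

```text
0.58 [381.9, 223.8] [0.53064478 0.1055151  0.09      ]
[[381.09273991 226.37274618]
 [381.90530441 222.09403614]] [[373.02660358 259.31463243]
 [376.7644003  239.63256623]] [np.float32(0.97213894), np.float32(0.9838524)]
```

View pics/sc3.png

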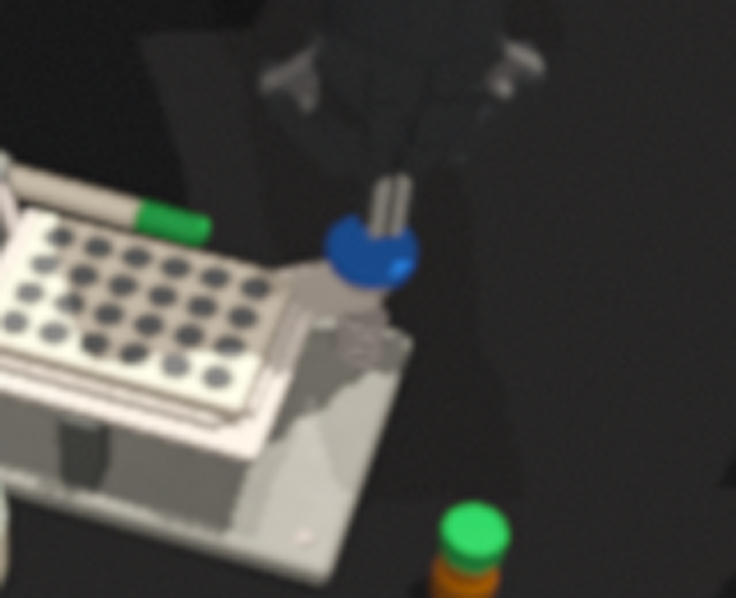

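```bash
python3 - <<'E'
from h import *
np.set_printoptions(precision=4,suppress=True)
def blue(im):
    im=im.astype(int)[190:250,350:420]; m=(im[...,0]>100)&(im[...,2]<70)&(im[...,1]<150); v,u=np.nonzero(m); return u.mean()+350,v.mean()+190,u.min()+350,u.max()+350,v.min()+190,v.max()+190
print(blue(cv2.imread("pics/scene1.png")))
c=vision.camera("scene"); print(blue(c["image"]))
R=cv2.Rodrigues(np.array(c["rvec"],float))[0];t=np.array(c["tvec"]).ravel();Ki=np.linalg.inv(np.array(c["K"]))
for cu,cv in [(385,180),(385,200),(390,215),(392,228),(380,228),(400,228),(372,252),(345,240),(350,265),(400,270)]:
    u,v=cu/4.6+300,cv/4.6+170; z=c["z_map"][round(v),round(u)]
    print(cu,cv,R.T@(Ki@[round(u)*z,round(v)*z,z]-t))
o=bot.get_obs();print(o["eef_pos"],o["ft_force"],o["clock"],dial(vision.camera("top"))[0])
E
```

```text
(np.float64(380.43971631205676), np.float64(223.36879432624113), np.int64(370), np.int64(391), np.int64(216), np.int64(232))
(np.float64(379.95073891625617), np.float64(225.04433497536945), np.int64(371), np.int64(389), np.int64(217), np.int64(232))
385 180 [0.5359 0.105  0.1386]
385 200 [0.5366 0.1061 0.128 ]
390 215 [0.5345 0.1095 0.1147]
392 228 [0.5338 0.1105 0.1052]
380 228 [0.5363 0.1062 0.1072]
400 228 [0.516  0.1163 0.0882]
372 252 [0.5346 0.1037 0.0902]
345 240 [0.526  0.0907 0.089 ]
350 265 [0.542  0.0936 0.0873]
400 270 [0.5423 0.1168 0.0874]
[0.5251 0.105  0.0765] [0.4345 0.5777 0.1543] 4.25 0.7405841374664645
```

The pad is still at rest. In the depth map the fingertips end about 18 mm higher than the reported TCP, so they are just above the pad. I'll continue down in small steps, watching force and needle.

```bash
python3 -m creep '[[[0,0,3],[0,0,0]],[[0,0,3],[0,0,0]],[[0,0,3],[0,0,0]],[[0,0,3],[0,0,0]],[[0,0,0],[0,0,0]],[[0,0,0],[0,0,0]]]'; python3 look.py 4
```

```text
clock: 5.05
eef_pos: [0.5249, 0.1051, 0.0644]
tool_rot: [0.994, 0.113, -0.0, -0.0]
ft_force: [-1.3, 0.9, 2.2]
grip_width: 0.0
grasp_force: 0.9
5.05 [0.5248863  0.10508384 0.06443738] [-1.28608712  0.92801845  2.15170591] (np.float64(0.7142767509639532), np.float32(162.80667))
```

Contact at z≈0.065, and the needle has started to move. About 21 mm remain, so I'll press 16 and look again.

```bash
python3 -m creep '[[[0,0,3],[0,0,0]],[[0,0,3],[0,0,0]],[[0,0,3],[0,0,0]],[[0,0,3],[0,0,0]],[[0,0,2],[0,0,0]],[[0,0,2],[0,0,0]],[[0,0,0],[0,0,0]],[[0,0,0],[0,0,0]]]'; python3 look.py 5
```

```text
clock: 6.1
eef_pos: [0.5252, 0.1051, 0.0484]
tool_rot: [0.994, 0.113, 0.0, -0.0]
ft_force: [0.9, 3.3, 4.2]
grip_width: -0.0002
grasp_force: 2.2
6.1 [0.52521551 0.10512016 0.04844409] [0.9031868  3.30905716 4.17346394] (np.float64(0.1911499076042284), np.float32(154.89537))
```

```bash
python3 -m creep '[[[0,0,1.5],[0,0,0]],[[0,0,1.5],[0,0,0]],[[0,0,1],[0,0,0]],[[0,0,0.5],[0,0,0]],[[0,0,0],[0,0,0]],[[0,0,0],[0,0,0]]]'; python3 look.py 6
```

```text
clock: 6.9
eef_pos: [0.5251, 0.105, 0.0439]
tool_rot: [0.994, 0.113, 0.0, -0.0]
ft_force: [-1.1, 3.6, 3.9]
grip_width: -0.0002
grasp_force: 2.6
6.9 [0.52512609 0.10504907 0.04386677] [-1.14135156  3.61960531  3.87657303] (np.float64(0.04629396510724634), np.float32(158.37549))
```

View pics/crop6.png

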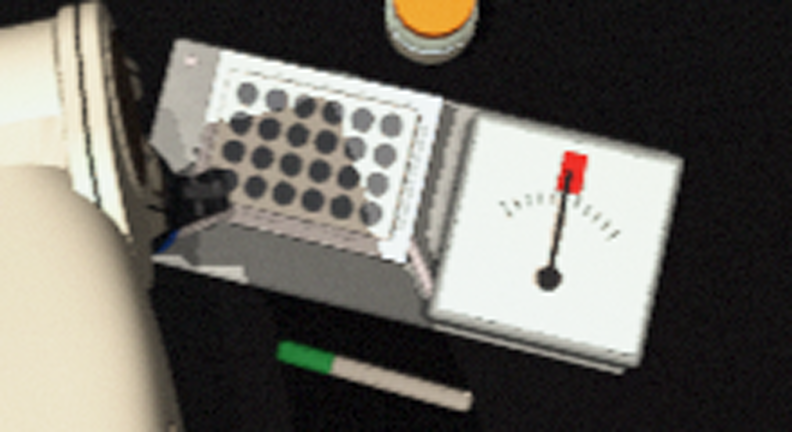

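The needle tip at crop (567,175) is over the rider, whose centre is (572,173), and is 0.04 rad short. I'll add 1.2 mm and hold.

```bash
sed -i 's/    hub=ray/    rid=np.array([.55726,-.16799]) # rider as seen uncovered\n    hub=ray/' h.py
python3 -m creep '[[[0,0,0.6],[0,0,0]],[[0,0,0.6],[0,0,0]],[[0,0,0],[0,0,0]],[[0,0,0],[0,0,0]],[[0,0,0],[0,0,0]]]'; python3 look.py 7
```

```text
clock: 7.58
eef_pos: [0.5251, 0.105, 0.0426]
tool_rot: [0.994, 0.113, 0.0, -0.0]
ft_force: [-0.3, 3.1, 6.2]
grip_width: 0.0001
grasp_force: 2.6
7.575 [0.52506441 0.10501994 0.04262583] [-0.26937914  3.10788542  6.21195827] (np.float64(0.000525151685948418), np.float32(160.39252))
```

The needle is centred on the rider, 0.0005 rad off. I'll hold for 3 s.

```bash
python3 -m creep '[[[0,0,0],[0,0,0]],[[0,0,0],[0,0,0]],[[0,0,0],[0,0,0]],[[0,0,0],[0,0,0]],[[0,0,0],[0,0,0]],[[0,0,0],[0,0,0]],[[0,0,0],[0,0,0]],[[0,0,0],[0,0,0]],[[0,0,0],[0,0,0]],[[0,0,0],[0,0,0]],[[0,0,0],[0,0,0]],[[0,0,0],[0,0,0]]]'>/dev/null; python3 look.py 8;  python3 -m creep '[[[0,0,0],[0,0,0]],[[0,0,0],[0,0,0]],[[0,0,0],[0,0,0]],[[0,0,0],[0,0,0]],[[0,0,0],[0,0,0]],[[0,0,0],[0,0,0]],[[0,0,0],[0,0,0]],[[0,0,0],[0,0,0]],[[0,0,0],[0,0,0]]]'; python3 look.py 9
```

```text
9.125 [0.52502042 0.10501556 0.04260054] [0.47019519 3.52730852 4.17051407] (np.float64(0.0006929228244041961), np.float32(160.6506))
clock: 10.3
eef_pos: [0.525, 0.105, 0.0426]
tool_rot: [0.994, 0.113, 0.0, 0.0]
ft_force: [0.6, 4.1, 5.5]
grip_width: 0.0
grasp_force: 2.6
10.3 [0.5250213  0.10501383 0.04261444] [0.64342473 4.06640503 5.45228343] (np.float64(0.0003278871546729319), np.float32(160.70062))
```

Held 2.7 s. Now release slowly so the plate isn't shaken, then retreat upwards.

```bash
python3 -m creep '[[[0,0,-3],[0,0,0]],[[0,0,-4],[0,0,0]],[[0,0,-4],[0,0,0]],[[0,0,-4],[0,0,0]],[[0,0,-4],[0,0,0]],[[0,0,-4],[0,0,0]],[[0,0,-5],[0,0,0]],[[0,0,-15],[0,0,0]],[[0,0,-30],[0,0,0]],[[0,0,-30],[0,0,0]],[[0,0,0],[0,0,0]],[[0,0,0],[0,0,0]]]'; python3 look.py 10
```

```text
clock: 11.85
eef_pos: [0.5247, 0.105, 0.1455]
tool_rot: [0.994, 0.113, -0.0, -0.0]
ft_force: [-0.6, 0.4, -0.3]
grip_width: 0.0001
grasp_force: 0.0
11.85 [0.5246776  0.10500882 0.14550289] [-0.59680639  0.37607941 -0.33624076] (np.float64(0.7402691666678256), np.float32(163.98082))
```

View pics/crop10.png

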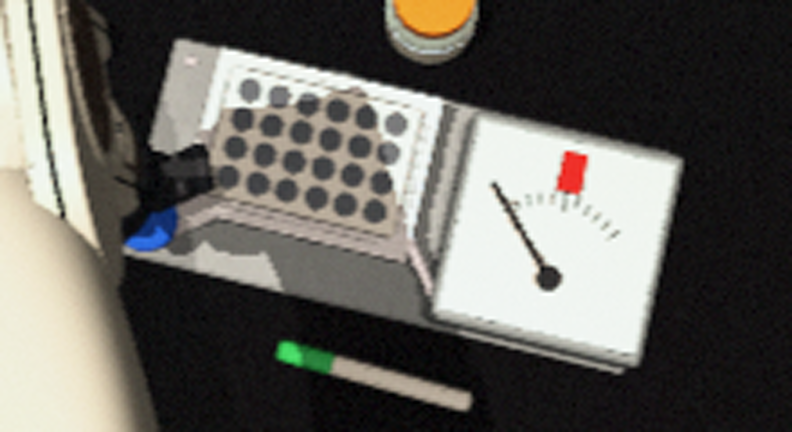

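The needle is back at rest (493,184), the rider is unmoved at (572,173), the platform is level with the plate in place, and the arm is clear.

```bash
python3 -c "from workcell import workorder; print(workorder.job_done())"
```

```text
the job is handed in; nothing more can be done
None
```

I pressed the pad until the needle stood centred on the rider (measured within 0.001 rad, no overrun seen), held it 2.7 s, then let it spring back level with plate and rider unmoved, and handed the job in at about 12 s on the robot clock.

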